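# Release the flask press: pawl out, wind back to the bumper, pawl in

### The arm

A 6-joint arm with a two-finger parallel gripper is mounted at the origin on the work surface. World frame = base frame: x ahead of the robot, y to its left, z up, the work surface at z = 0. Lengths are in mm, angles in rad, forces in N, time in s.
With the tool pointing down it reaches from about 275 to 750 mm from the base axis. Payload 10.2 kg.
Tool frame: the origin (TCP) lies at the very end of the fingers, on their centre line; the grasp point (between the pads) lies 19 mm behind it; z points along the fingers, y is the direction in which the jaws open and shut (so a half turn about z gives the same grasp; the last joint's range is limited). The gripper opens to 85 mm and grips with 20 to 120 N. Pads are 22 mm wide; open, the fingers measure 114 mm over their backs; the gripper's body (76 mm by 85 mm) begins 54 mm behind the grasp point. The pads swing forward as they close: fully open they stand 13 mm farther back than shut.
Start: joints at [-1.471, 0.313, 1.498, -0, 1.331, -0.223], TCP at [166.529, -497.895, 231.294] pointing down, gripper open.
Joint ranges: [-2.94, 2.94], [-0.97, 2.17], [0.19, 2.56], [-1.23, 4.37], [0.02, 3.11], [-2.88, 2.88]. Speed limits (rad/s): [2.39, 2.39, 3.01, 3.14, 3.14, 3.14].

### API

Orientations are given as a unit quaternion [w, x, y, z].
In Python, from rig import sensors, imaging, ctrl gives the robot as it stands.
- The arm moves only by the shell command python3 -m creep 'ROWS' [FORCE]. ROWS is JSON, a list of rows, each an object with "grip": the finger opening in mm, from 0 to 85.4; "linear": the shift along the tool's x, y, z in mm, a list of three; "rot": the turn, a rotation vector about the tool's x, y, z in rad, a list of three. A call has 1 to 12 rows; each row shifts and turns the commanded pose from where the row before left it, along the tool's axes as they then stand; what a row does not reach is not made up. A row lasts 1/12 s, in which the tool goes at most 41.7 mm and 7.16 degrees, less where a joint would pass 70% of its speed; a pose out of reach is approached as far as the arm can. A call with a gripper value outside its range is refused whole. The fingers move at their own pace and stop on an object; FORCE is the grip in N (left out, the last holds). Time passes only in rows, so rows that do not move let the fingers close. It gives the time, the measured TCP pose, the force and the opening at its end, in the units of the state.
- sensors.sense(): the state, without advancing time (a new reading comes with each control period).
- imaging.capture(name): name is "side" or "top" or "wrist"; returns (picture, depth): 420x560x3 uint8, red, green, blue; 420x560 float32, mm along the optical axis (not along the pixel's ray), 0 where there is no reading.
- imaging.camera_params(name): a dict with "intrinsics" (3x3 intrinsics, pixels), "R" (3x3) and "t" (3): a world point X has camera coordinates R X + t. Camera axes: x right, y down, z forward; pixel columns grow to the right and rows downward; lengths in mm; the calibration is good to about 2 mm. The wrist camera is an equidistant fisheye: a pixel r from the principal point sees the ray r / f radians off the axis. A picture is of the moment at which its call begins: read the wrist's pose just before it. camera_params takes no time and is no camera call; for the wrist camera it gives the pose at the moment of the call.
- ctrl.finish_job(): hands the job in, once; it reports no verdict.
The state is a dict: "time_s": time; "joints": joint angles; "dq": joint speeds; "tau": joint torques, N m; "eef_pos": TCP position; "ee_rot": TCP orientation; "force": force on the tool from outside, world axes, zero at the start; "wrist_torque": the same for the moment, N m; "grip_width": opening from 0.0 (shut) to 1.0 (fully open).
Only numpy, scipy, OpenCV 4.12 (cv2) and the standard library are available. Lean on these libraries where they do the work, as an engineer would, in place of code of your own. Each camera call takes 0.05 s, during which the arm holds its last target.

### The job

Release the denture flask in the ratchet press on the dental lab bench: swing the orange pawl well clear of the ratchet wheel before the wheel moves, then wind the blue crank backward (anticlockwise seen from above) until the rack bar presses lightly against the black rubber bumper of the red stop, and leave it resting there. Last, swing the pawl back in until it rests on the wheel again, and let go. Never force the wheel against the pawl or ram the bumper, and leave the flask and the other things on the bench where they are.

Things in the scene. Friction and masses are not known exactly. Their poses are not given: they have to be found in the camera images.
- press: Ratchet flask press: fixed grey base plate 210 (x) x 400 (y) x 12 mm carrying wheel, pawl, jaw and stop. Origin: on the vertical wheel axis, at bench level. In its own axes the plate spans x -85 to 125, y -175 to 225 mm; the jaw opens toward -y, where the stop is. Place and yaw differ each time.
- wheel (a joint): Turn of the level ratchet wheel and crank, rad. 0 = clamped (start), grows to 2.2 as it is wound backward, anticlockwise from above; never below 0. About 0.2 N m of friction: 3 N at the crank knob, and it stays where left. 1 rad backs jaw and bar off by 25 mm, so 1 N on the bumper is felt as 0.4 N at the knob. 98 mm across the teeth, top 57 mm above the bench.
- crank_knob (a point): Point on the axis of the blue upright crank knob, 90 mm above the bench, 65 mm from the wheel axis; at the start at 131 degrees (2.29 rad) anticlockwise from the press's +x. Cylinder 22 mm in diameter, 66 to 106 mm above the bench; it spins freely on its pin, so a gripper need not turn with it. The flat crank arm's top is 65 mm above the bench.
- pawl (a joint): Swing of the orange pawl about its upright pivot, rad. 0 = home between two teeth (start), grows to 0.8 as it swings out, anticlockwise from above. From 0.15 it is past the teeth, from 0.3 well clear. Stiff pivot (0.12 N m): it stays where put. Let down again it rests between 0 (in a gap) and 0.12 (on a tooth's crest), wherever the wheel stands.
- pawl_knob (a point): Point on the axis of the pawl's orange upright finger knob, 90 mm above the bench. Cylinder 16 mm in diameter, 56 to 104 mm above the bench. It moves on a circle of 50 mm radius about the pivot, which stands at x 50, y 62 mm in the press's axes; at joint value 0 it lies from the pivot at -0.75 rad from the press's +x. About 2.4 N moves it.
- pawl_tip: Dark steel nose of the pawl, an upright pin 8 mm in diameter that lies between the wheel teeth. Origin: centre of its underside. More than 20 N between it and the wheel is forcing.
- ratchet: Steel ring of 12 saw teeth on the wheel. Origin: on the wheel axis at bench level, turns with the wheel.
- jaw: Moving jaw with its steel rack bar, 16 mm wide, which runs along the press's y under the wheel, 33 mm to the -x side of its axis, top 34 mm above the bench. Origin: on the bar's centre line, 24 mm above the bench, level with the wheel axis at the start. The bar's flat tail, which meets the bumper, lies 75 mm from the origin toward -y.
- stop: Red block 50 x 34 x 40 mm fixed in line with the bar. Origin: centre of the face toward the bar's tail, 24 mm above the bench. From it a screw stands out by an unmeasured amount (4 to 26 mm, differs each time), with an 8 mm long black rubber bumper on its end, springy: 6 N per mm, 6 mm travel. Press it with some 4 to 18 N; over 22 N is ramming. Wheel friction then holds the bar there.
- flask: Denture flask, brass and aluminium block 60 x 68 x 45 mm, 0.6 kg, loose on the base plate between the jaws. Origin: centre of its underside. Leave it there.
- spare_flask: A second, equal flask standing on the bench beside the press. Leave alone. Origin: centre of its underside.
- spatula: Spatula, 190 mm, lying on the bench beside the press. Leave alone.
- brush: Brush, 150 mm, lying behind the press. Leave alone.
- bowl: Green mixing bowl, 110 mm across. Leave alone.
- jar: Amber jar, 60 mm across, 75 mm tall. Leave alone.
- cast: Terracotta dental cast with white teeth, 70 x 60 mm. Leave alone.

How it is judged (in metres and radians):
On the way, in this order (a step that is already met when the one before it is completed fails the run):
1. the pawl is swung well clear while the wheel has not yet turned (value of joint pawl above 0.28 rad and value of joint wheel below 0.1 rad), for 0.2 s.
2. with the pawl clear, the wheel is wound back until the bar presses lightly on the bumper (value of joint pawl above 0.2 rad and contact force between jaw and stop above 3 N), for 0.2 s.
3. the pawl is let down onto the wheel (value of joint pawl below 0.16 rad), for 0.2 s.
At the end, for the whole second after the job is handed in: The pawl rests in or on the teeth (joint pawl under 0.16 rad), the wheel is wound back (over 0.6 rad) and still, the rack bar still touches the stop's bumper (over 0.3 N), and the flask is within 15 mm of where it stood (value of joint pawl below 0.16 rad and value of joint wheel above 0.6 rad and contact force between jaw and stop above 0.3 N and velocity of joint wheel below 0.05 rad/s and distance of flask from where it was at the start of the episode below 0.015 m).
It fails at once if the wheel and the pawl are forced against each other (over 20 N) (contact force between pawl_tip and ratchet above 20 N).
It fails at once if the bumper is rammed (over 22 N) (contact force between jaw and stop above 22 N).
It fails at once if the flask is displaced by more than 15 mm (distance of flask from where it was at the start of the episode above 0.015 m).
It fails at once if another thing on the bench is displaced by more than 30 mm (distance of any of spare_flask, spatula, brush, bowl, jar, cast from where it was at the start of the episode above 0.03 m).
It also fails if it takes over 66 s, if anything falls off the work surface, if the arm or the gripper's body presses on something with over 40 N, if the wrist force passes 120 N, or if a joint passes its speed limit or range.

## Working session

There is one attempt and no reset: what is moved stays moved. The work goes in short steps, Python scripts to look and compute and a shell command to move; the robot and the scene stay as the last step left them, time stands still between calls to the robot, and variables do not carry over. Pictures are saved under pics/ and viewed, and the job is handed in when it is done.

```bash
mkdir -p pics; ls
python3 - <<'E'
from rig import sensors, imaging
import cv2
print(sensors.sense())
for n in ("top","side"):
    p,d=imaging.capture(n); cv2.imwrite(f"pics/{n}0.png",p[:,:,::-1])
    c=imaging.camera_params(n); print(n,c)
E
```

```text
pics
{'time_s': 0.0, 'joints': array([-1.47143931e+00,  3.13472105e-01,  1.49844798e+00, -8.77021963e-07,
        1.33100024e+00, -2.23383463e-01]), 'dq': array([-0.00036543, -0.00125088, -0.00013848,  0.00012777, -0.00072152,
        0.00070253]), 'tau': array([-3.59696360e-04, -4.12269008e+01, -2.59740758e+01, -1.69135060e-04,
        4.24348604e-03, -2.19018361e-06]), 'eef_pos': array([ 166.48251737, -497.62942008,  230.71966347]), 'ee_rot': array([-6.62586955e-04,  9.87007818e-01,  1.60670864e-01,  4.07151892e-05]), 'force': array([-0.8151226 , -0.365775  , -0.27823571]), 'wrist_torque': array([-0.02225288, -0.00381134,  0.04328528]), 'grip_width': 1.001148283994084}
top {'intrinsics': array([[434.97047928,   0.        , 280.07617169],
       [  0.        , 434.97047928, 209.2348945 ],
       [  0.        ,   0.        ,   1.        ]]), 'R': array([[-0.02033466, -0.99967669, -0.01526485],
       [-0.99868331,  0.02102895, -0.04679142],
       [ 0.04709729,  0.01429327, -0.99878804]]), 't': array([  39.78770422,  542.12943703, 1633.01026823])}
side {'intrinsics': array([[538.27470892,   0.        , 276.53301915],
       [  0.        , 538.27470892, 202.80752894],
       [  0.        ,   0.        ,   1.        ]]), 'R': array([[-0.88813446, -0.45949415,  0.00907215],
       [-0.27443955,  0.51441049, -0.81244371],
       [ 0.36864632, -0.72404901, -0.58296905]]), 't': array([ 478.75931312,  223.55490618, 1603.26598081])}
```

View pics/top0.png

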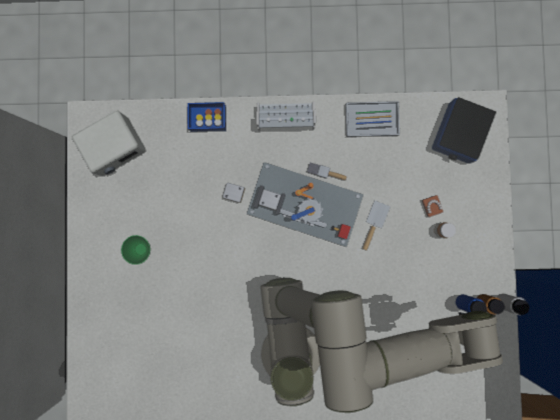

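View pics/side0.png

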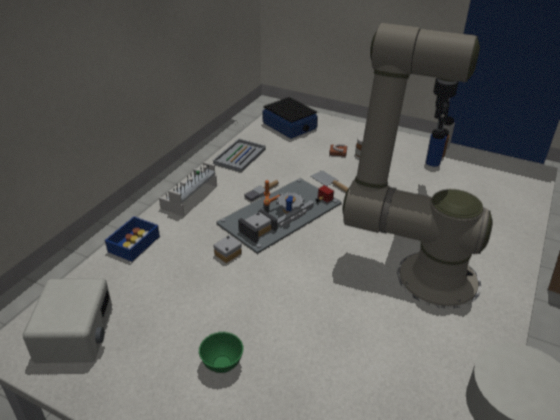

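The top view shows the press plate at about (305,204), with the red stop at (343,231), the orange pawl at (303,191) and the blue crank at (300,213). I'll zoom in and measure.

```bash
cat > h.py <<'E'
import numpy as np, cv2
from rig import sensors, imaging
def ray(n,u,v,z,c=None):
    c=c or imaging.camera_params(n); K,R,t=c['intrinsics'],np.array(c['R']),np.array(c['t'])
    if n=='wrist':
        f=K[0,0]; a=np.array([(u-K[0,2]),(v-K[1,2])]); r=np.hypot(*a); th=r/f
        d=np.array([*(np.sin(th)*a/max(r,1e-9)),np.cos(th)])
    else: d=np.array([(u-K[0,2])/K[0,0],(v-K[1,2])/K[1,1],1])
    C=-R.T@t; w=R.T@d; return (C+w*(z-C[2])/w[2])
def proj(n,X,c=None):
    c=c or imaging.camera_params(n); K=c['intrinsics']; p=np.array(c['R'])@np.array(X,float)+c['t']
    if n=='wrist':
        th=np.arctan2(np.hypot(p[0],p[1]),p[2]); q=p[:2]/max(np.hypot(p[0],p[1]),1e-9)*th*K[0,0]; return q+K[:2,2]
    return p[:2]/p[2]*K[0,0]+K[:2,2]
def blobs(p,lo,hi,amin=4):
    h=cv2.cvtColor(p,cv2.COLOR_RGB2HSV); m=cv2.inRange(h,np.array(lo),np.array(hi))
    n,l,s,c=cv2.connectedComponentsWithStats(m)
    return [(s[i].tolist(),c[i].round(2).tolist()) for i in range(1,n) if s[i][4]>=amin]
E
python3 - <<'E'
from h import *
p,d=imaging.capture('top'); cv2.imwrite('pics/topz.png',cv2.resize(p[150:260,235:375,::-1],None,fx=5.5,fy=5.4,interpolation=cv2.INTER_CUBIC))
q,_=imaging.capture('side'); cv2.imwrite('pics/sidez.png',cv2.resize(q[160:270,200:360,::-1],None,fx=5,fy=5,interpolation=cv2.INTER_CUBIC))
for n,i in(('top',p),('side',q)):
    print(n,'blue',blobs(i,(100,120,40),(125,255,255)));print('or',blobs(i,(5,140,60),(17,255,255)));print('red',blobs(i,(0,150,60),(3,255,255)))
print(np.median(d[195:215,270:290]))
E
```

```text
top blue [([188, 103, 37, 27, 541], [203.06, 114.96]), ([385, 121, 5, 1, 5], [387.0, 121.0]), ([357, 123, 6, 1, 6], [359.5, 123.0]), ([368, 122, 11, 1, 11], [373.0, 122.0]), ([292, 208, 22, 12, 86], [301.84, 213.58]), ([516, 270, 44, 129, 4567], [540.25, 327.98]), ([456, 295, 27, 17, 223], [465.5, 302.08])]
or [([309, 183, 4, 4, 12], [310.5, 184.67]), ([296, 188, 16, 10, 44], [302.77, 192.0]), ([486, 297, 11, 10, 29], [489.45, 300.14]), ([487, 308, 5, 6, 12], [489.0, 310.75])]
red [([340, 225, 10, 13, 75], [344.11, 230.99])]
side blue [([449, 0, 111, 163, 12922], [509.77, 81.83]), ([549, 0, 3, 4, 6], [550.33, 1.33]), ([555, 0, 3, 3, 4], [556.0, 1.25]), ([264, 109, 53, 29, 655], [287.64, 123.3]), ([427, 136, 19, 30, 361], [435.17, 151.06]), ([287, 197, 5, 14, 56], [288.84, 203.05]), ([106, 218, 53, 43, 1025], [131.2, 239.0])]
or [([264, 181, 12, 24, 88], [267.38, 194.99]), ([319, 196, 4, 2, 4], [320.5, 196.25]), ([136, 230, 4, 3, 4], [137.5, 230.75]), ([128, 236, 4, 4, 5], [129.4, 237.6])]
red [([320, 186, 13, 9, 57], [325.68, 190.04])]
1608.8713
```

View pics/topz.png

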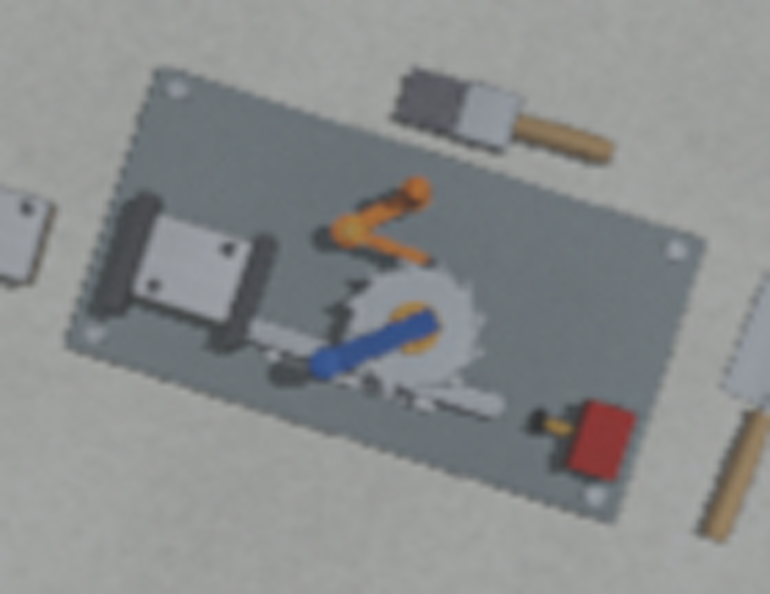

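View pics/sidez.png

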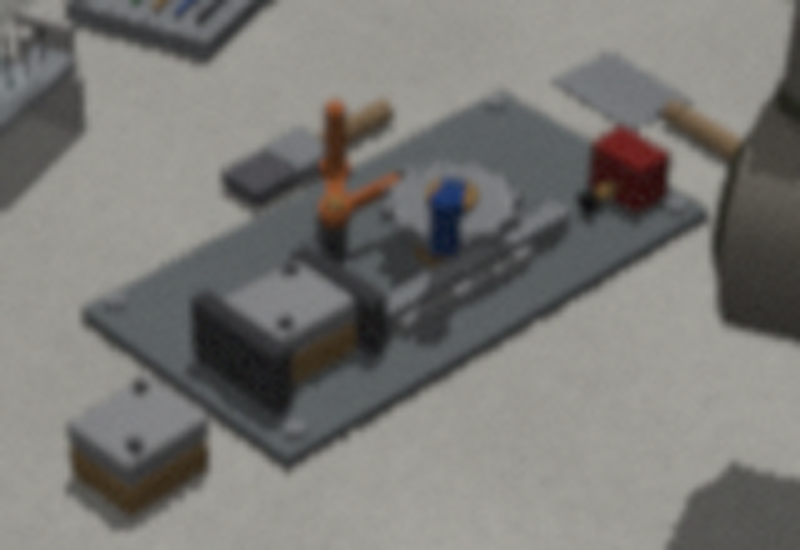

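```bash
cat >> h.py <<'E'
def rigid(A,B):
    A=np.array(A,float);B=np.array(B,float);a=A-A.mean(0);b=B-B.mean(0)
    th=np.arctan2((a[:,0]*b[:,1]-a[:,1]*b[:,0]).sum(),(a*b).sum())
    R=np.array([[np.cos(th),-np.sin(th)],[np.sin(th),np.cos(th)]]); t=B.mean(0)-R@A.mean(0)
    return th,t,B-(A@R.T+t)
E
python3 - <<'E'
from h import *
z=lambda x,y:(235+(x+.5)/5.5-.5,150+(y+.5)/5.4-.5)
P=[z(162,68),z(705,240),z(615,522),z(67,347)]
W=[ray('top',*p,12)[:2] for p in P]
L=[(125,225),(125,-175),(-85,-175),(-85,225)]
th,t,e=rigid(L,W); print('plate',th,t,e.round(1))
R=np.array([[np.cos(th),-np.sin(th)],[np.sin(th),np.cos(th)]])
f=lambda a:(R@a+t).round(1)
print('knob pred',f([65*np.cos(2.29),65*np.sin(2.29)]),'seen',ray('top',*z(323,362),106).round(1))
pk=[50+50*np.cos(.75),62-50*np.sin(.75)]
print('pawl knob',f(pk),'seen',ray('top',*z(419,190),104).round(1))
print('pivot',f([50,62]),'seen',ray('top',*z(350,231),56).round(1))
# side: plate corners
s=lambda x,y:(200+(x+.5)/5-.5,160+(y+.5)/5-.5)
Q=[s(83,312),s(500,90),s(706,215),s(290,467)]
W=[ray('side',*p,12)[:2] for p in Q]
print('side',rigid(L,W))
print('side knob top crank',ray('side',*s(454,185),106),'pawl',ray('side',*s(335,107),104))
print('bumper', [ (R.T@(ray('top',*z(*p),24)[:2]-t)).round(1) for p in ((533,418),(503,405),(575,430))])
E
```

```text
plate -0.3353685135071711 [533.77065655 -82.61961337] [[-2.4 -2.7]
 [-0.4  3.7]
 [ 2.3  1.7]
 [ 0.5 -2.7]]
knob pred [509.4 -22.3] seen [511.1 -19.4 106. ]
pawl knob [624.7 -84.8] seen [623.9 -84.4 104. ]
pivot [601.4 -40.5] seen [601.7 -40.3  56. ]
side (np.float64(-0.33732497298717196), array([527.84638931, -76.11105022]), array([[-2.14482221, -2.96734676],
       [ 1.36691927, -2.53711375],
       [ 2.67339752,  5.4089449 ],
       [-1.89549458,  0.09551561]]))
side knob top crank [507.69604855 -35.6460155  106.        ] pawl [621.22163563 -83.18088357 104.        ]
bumper [array([-32.2, -96.2]), array([-30., -74.]), array([ -31.3, -125.8])]
```

```bash
cat >> h.py <<'E'
from scipy.spatial.transform import Rotation as Ro
def go(X,phi=None):
    s=sensors.sense(); q=s['ee_rot']; R=Ro.from_quat([q[1],q[2],q[3],q[0]]).as_matrix()
    d=np.array(X)-s['eef_pos']; print('t',round(s['time_s'],2),'pos',s['eef_pos'].round(1),'phi',round(np.arctan2(R[1,0],R[0,0]),3),'tool d',(R.T@d).round(1),'F',s['force'].round(1),'g',round(s['grip_width'],3))
    print('tilt z',R[:,2].round(3))
E
ROW='{"grip":45,"linear":[28.2,-12.4,0],"rot":[0,0,0]}'
python3 -m creep '[{"grip":45,"linear":[28.2,-12.4,0],"rot":[0,0,0]},{"grip":45,"linear":[28.2,-12.4,0],"rot":[0,0,0]},{"grip":45,"linear":[28.2,-12.4,0],"rot":[0,0,0]},{"grip":45,"linear":[28.2,-12.4,0],"rot":[0,0,0]},{"grip":45,"linear":[28.2,-12.4,0],"rot":[0,0,0]},{"grip":45,"linear":[28.2,-12.4,0],"rot":[0,0,0]},{"grip":45,"linear":[28.2,-12.4,0],"rot":[0,0,0]},{"grip":45,"linear":[28.2,-12.4,0],"rot":[0,0,0]},{"grip":45,"linear":[28.2,-12.4,0],"rot":[0,0,0]},{"grip":45,"linear":[28.2,-12.4,0],"rot":[0,0,0]},{"grip":45,"linear":[28.2,-12.4,0],"rot":[0,0,0]},{"grip":45,"linear":[28.2,-12.4,0],"rot":[0,0,0]}]' 20
python3 -c "
from h import *
go([624.3,-84.6,170])"
```

```text
time_s: 1.2
eef_pos: [441.2, -248.1, 231.3]
ee_rot: [-0.0, 0.987, 0.161, -0.0]
force: [-0.8, 0.0, -0.5]
grip_width: 0.527
t 1.2 pos [ 441.2 -248.1  231.3] phi 0.323 tool d [225.6 -97.   61.3] F [-0.8  0.  -0.5] g 0.527
tilt z [-0.  0. -1.]
```

Run:
```python
from h import *
c=imaging.camera_params('top');p,d=imaging.capture('top')
# heights near jaw/flask
K=c['intrinsics'];R=c['R'];t=c['t']
z=lambda x,y:(int(235+x/5.5),int(150+y/5.4))
for n,q in dict(jawf=(130,250),flask=(190,270),jawm=(252,270),stop=(603,440)).items():
    u,v=z(*q); Z=d[v,u]; X=R.T@(np.array([(u-K[0,2])/K[0,0]*Z,(v-K[1,2])/K[1,1]*Z,Z])-t); print(n,X.round())
```

```text
jawf [592. 109.  55.]
flask [575.  68.  63.]
jawm [575.  28.  56.]
stop [ 456. -205.   54.]
```

```bash
python3 -m creep '[{"grip":45,"linear":[28.2,-12.1,0],"rot":[0,0,0]},{"grip":45,"linear":[28.2,-12.1,0],"rot":[0,0,0]},{"grip":45,"linear":[28.2,-12.1,0],"rot":[0,0,0]},{"grip":45,"linear":[28.2,-12.1,0],"rot":[0,0,0]},{"grip":45,"linear":[28.2,-12.1,0],"rot":[0,0,0]},{"grip":45,"linear":[28.2,-12.1,0],"rot":[0,0,0]},{"grip":45,"linear":[28.2,-12.1,0],"rot":[0,0,0]},{"grip":45,"linear":[28.2,-12.1,0],"rot":[0,0,-0.11]},{"grip":45,"linear":[0,0,0],"rot":[0,0,-0.11]},{"grip":45,"linear":[0,0,0],"rot":[0,0,-0.11]},{"grip":45,"linear":[0,0,0],"rot":[0,0,-0.11]},{"grip":45,"linear":[0,0,0],"rot":[0,0,-0.11]}]' >/dev/null
python3 -m creep '[{"grip":45,"linear":[0,0,0],"rot":[0,0,-0.11]},{"grip":45,"linear":[0,0,0],"rot":[0,0,-0.11]},{"grip":45,"linear":[0,0,0],"rot":[0,0,-0.11]},{"grip":45,"linear":[0,0,0],"rot":[0,0,-0.11]},{"grip":45,"linear":[0,0,0],"rot":[0,0,-0.11]},{"grip":45,"linear":[0,0,0],"rot":[0,0,-0.11]},{"grip":45,"linear":[0,0,0],"rot":[0,0,-0.11]},{"grip":45,"linear":[0,0,0],"rot":[0,0,-0.11]},{"grip":45,"linear":[0,0,0],"rot":[0,0,-0.11]},{"grip":45,"linear":[0,0,0],"rot":[0,0,-0.11]},{"grip":45,"linear":[0,0,0],"rot":[0,0,-0.11]},{"grip":45,"linear":[0,0,0],"rot":[0,0,-0.11]}]' >/dev/null
python3 - <<'E'
from h import *
go([624.3,-84.6,170])
c=imaging.camera_params('wrist');p,d=imaging.capture('wrist');cv2.imwrite('pics/w1.png',p[:,:,::-1])
print(c['intrinsics'][0,0])
for n,X in dict(pk=(624.3,-84.6,104),ck=(510,-21,106),piv=(601.5,-40.5,56)).items(): print(n,proj('wrist',X,c).round())
E
```

```text
t 3.25 pos [623.4 -86.1 231. ] phi 2.198 tool d [ 0.7  1.6 61. ] F [-0.5  0.8 -0.5] g 0.526
tilt z [-0.001  0.    -1.   ]
325.19226210127806
pk [286. 201.]
ck [218.  62.]
piv [294. 138.]
```

View pics/w1.png

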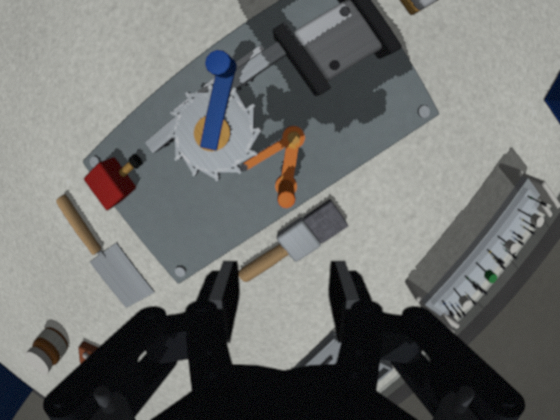

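The wrist view shows the pawl knob top at (287,199) and the crank knob at (218,63). Both fall within 2 px of my predictions, so the pose is good and I can descend on the pawl knob.

```bash
python3 -m creep '[{"grip":45,"linear":[0.7,1.6,17],"rot":[0,0,0]},{"grip":45,"linear":[0,0,25],"rot":[0,0,0]},{"grip":45,"linear":[0,0,25],"rot":[0,0,0]},{"grip":45,"linear":[0,0,25],"rot":[0,0,0]},{"grip":45,"linear":[0,0,25],"rot":[0,0,0]},{"grip":45,"linear":[0,0,20],"rot":[0,0,0]},{"grip":45,"linear":[0,0,10],"rot":[0,0,0]},{"grip":45,"linear":[0,0,10],"rot":[0,0,0]},{"grip":45,"linear":[0,0,0],"rot":[0,0,0]}]'
python3 - <<'E'
from h import *
go([624.3,-84.6,73])
p,d=imaging.capture('wrist');cv2.imwrite('pics/w2.png',p[:,:,::-1])
E
```

```text
time_s: 4.05
eef_pos: [623.9, -84.4, 72.9]
ee_rot: [-0.001, 0.457, 0.889, -0.0]
force: [0.2, 0.6, -0.3]
grip_width: 0.526
t 4.05 pos [623.9 -84.4  72.9] phi 2.192 tool d [-0.4  0.3 -0.1] F [ 0.2  0.6 -0.3] g 0.526
tilt z [-0.002  0.001 -1.   ]
```

View pics/w2.png

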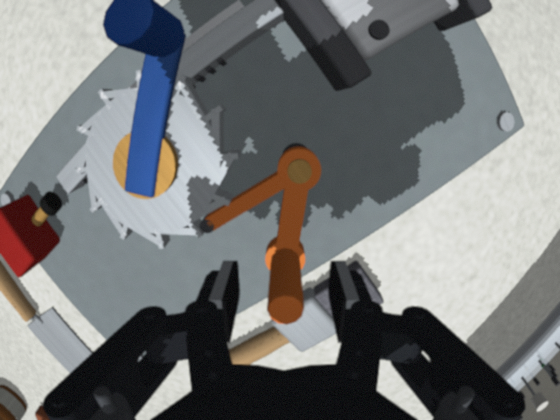

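The pawl knob at (285,300) sits centred between the fingers. I'll shift about 1.5 mm outward so that closing can't push the pawl into the teeth, then grip.

```bash
python3 -m creep '[{"grip":45,"linear":[0,1.5,0],"rot":[0,0,0]},{"grip":24,"linear":[0,0,0],"rot":[0,0,0]},{"grip":20,"linear":[0,0,0],"rot":[0,0,0]},{"grip":17,"linear":[0,0,0],"rot":[0,0,0]},{"grip":14,"linear":[0,0,0],"rot":[0,0,0]},{"grip":12,"linear":[0,0,0],"rot":[0,0,0]},{"grip":12,"linear":[0,0,0],"rot":[0,0,0]},{"grip":12,"linear":[0,0,0],"rot":[0,0,0]}]' 20
python3 - <<'E'
from h import *
import math
cx,cy=601.5,-40.5
go([cx+50*math.cos(-.586),cy+50*math.sin(-.586),73])
E
```

```text
time_s: 4.77
eef_pos: [625.8, -84.1, 75.0]
ee_rot: [0.001, 0.457, 0.89, -0.0]
force: [-2.2, -2.7, 5.7]
grip_width: 0.177
t 4.77 pos [625.8 -84.1  75. ] phi 2.193 tool d [ 2.8 23.4  2. ] F [-2.2 -2.7  5.7] g 0.177
tilt z [ 0.001 -0.001 -1.   ]
```

```bash
python3 -m creep '[{"grip":12,"linear":[-0.6,3.9,-0.5],"rot":[0,0,0]},{"grip":12,"linear":[-0.2,3.9,-0.5],"rot":[0,0,0]},{"grip":12,"linear":[0.2,3.9,0],"rot":[0,0,0]},{"grip":12,"linear":[0.6,3.9,0],"rot":[0,0,0]},{"grip":12,"linear":[1.1,3.9,0],"rot":[0,0,0]},{"grip":12,"linear":[1.5,3.9,0],"rot":[0,0,0]},{"grip":12,"linear":[0,0,0],"rot":[0,0,0]},{"grip":12,"linear":[0,0,0],"rot":[0,0,0]},{"grip":12,"linear":[0,0,0],"rot":[0,0,0]}]'
python3 - <<'E'
from h import *
import math
s=sensors.sense()['eef_pos'];print('pawl',math.atan2(s[1]+40.5,s[0]-601.5)+1.086)
p,d=imaging.capture('wrist');cv2.imwrite('pics/w3.png',p[:,:,::-1])
E
```

```text
time_s: 5.52
eef_pos: [643.1, -68.1, 75.2]
ee_rot: [0.0, 0.457, 0.89, 0.0]
force: [1.4, -3.8, -0.7]
grip_width: 0.183
pawl 0.4999029642382665
```

View pics/w3.png

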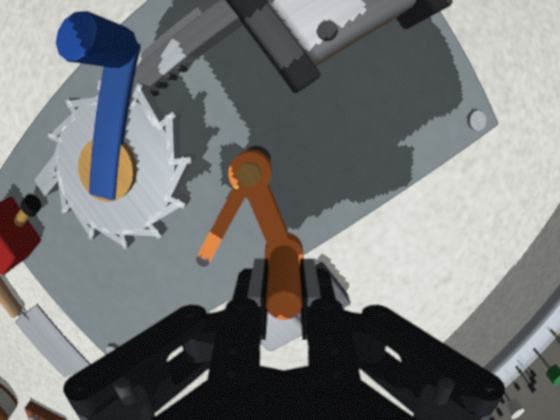

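The pawl tip, now at (205,257), is well off the wheel at about 0.5 rad. Next I'll release it, rise, and move over the crank knob.

```bash
python3 -m creep '[{"grip":25,"linear":[0,0,0],"rot":[0,0,0]},{"grip":40,"linear":[0,0,0],"rot":[0,0,0]},{"grip":45,"linear":[0,0,0],"rot":[0,0,0]},{"grip":45,"linear":[0,0,-20],"rot":[0,0,0]},{"grip":45,"linear":[0,0,-25],"rot":[0,0,0]},{"grip":45,"linear":[0,0,-25],"rot":[0,0,0]},{"grip":45,"linear":[0,0,0],"rot":[0,0,0]}]'
python3 - <<'E'
from h import *
go([510.5,-20.8,145])
c=imaging.camera_params('wrist');p,d=imaging.capture('wrist');cv2.imwrite('pics/w4.png',p[:,:,::-1])
for n,X in dict(pk=(643.1,-68.1,104),ck=(510.5,-21,106),piv=(601.5,-40.5,56)).items(): print(n,proj('wrist',X,c).round())
E
```

```text
time_s: 6.15
eef_pos: [645.0, -68.1, 150.7]
ee_rot: [0.004, 0.457, 0.89, 0.001]
force: [0.5, 0.9, 1.0]
grip_width: 0.523
t 6.15 pos [645.  -68.1 150.7] phi 2.193 tool d [116.9 -81.7   4.5] F [0.5 0.9 1. ] g 0.523
tilt z [ 0.008 -0.002 -1.   ]
pk [282. 236.]
ck [146.  54.]
piv [257. 151.]
```

View pics/w4.png

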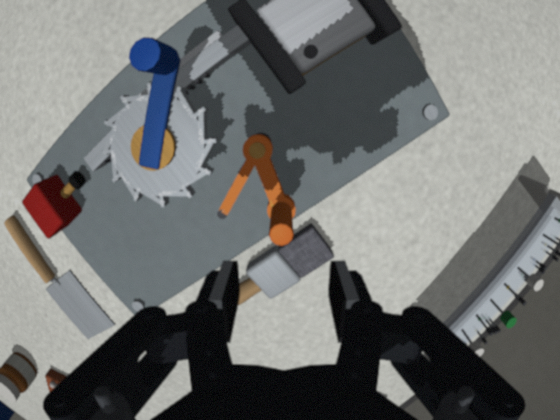

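The pawl stayed out, with its tip at (222,213). The crank knob top is at (148,55), as predicted.

```bash
python3 -m creep '[{"grip":45,"linear":[23.4,-16.3,0],"rot":[0,0,0]},{"grip":45,"linear":[23.4,-16.3,0],"rot":[0,0,0]},{"grip":45,"linear":[23.4,-16.3,0],"rot":[0,0,0]},{"grip":45,"linear":[23.4,-16.3,0],"rot":[0,0,0]},{"grip":45,"linear":[23.3,-16.4,0],"rot":[0,0,0]},{"grip":45,"linear":[0,0,0],"rot":[0,0,0]},{"grip":45,"linear":[0,0,0],"rot":[0,0,0]}]'
python3 - <<'E'
from h import *
go([510.5,-20.8,76])
c=imaging.camera_params('wrist');p,d=imaging.capture('wrist');cv2.imwrite('pics/w5.png',p[:,:,::-1])
print(proj('wrist',(510.5,-20.8,106),c).round())
for b in blobs(p,(105,120,40),(125,255,255),50): print(b)
E
```

```text
time_s: 6.78
eef_pos: [507.8, -19.9, 145.0]
ee_rot: [-0.0, 0.457, 0.89, 0.0]
force: [1.0, -0.0, -0.4]
grip_width: 0.524
t 6.78 pos [507.8 -19.9 145. ] phi 2.193 tool d [-2.3  1.7 69. ] F [ 1.  -0.  -0.4] g 0.524
tilt z [-0.001  0.    -1.   ]
[287. 247.]
([253, 210, 49, 100, 2441], [277.1, 255.84])
```

View pics/w5.png

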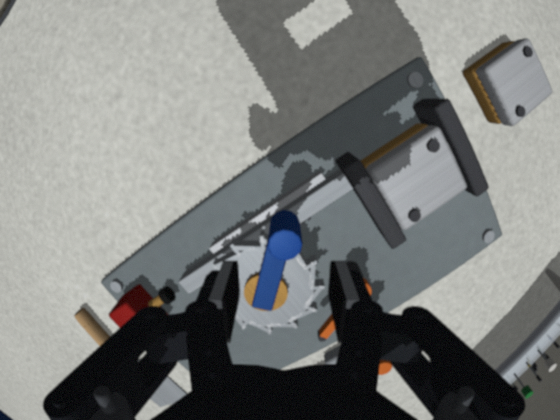

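```bash
python3 -m creep '[{"grip":45,"linear":[-2.3,0.7,15],"rot":[0,0,0]},{"grip":45,"linear":[0,0,20],"rot":[0,0,0]},{"grip":45,"linear":[0,0,15],"rot":[0,0,0]},{"grip":45,"linear":[0,0,10],"rot":[0,0,0]},{"grip":45,"linear":[0,0,9],"rot":[0,0,0]},{"grip":45,"linear":[0,0,0],"rot":[0,0,0]},{"grip":45,"linear":[0,0,0],"rot":[0,0,0]}]'
python3 - <<'E'
from h import *
go([510.5,-20.8,76])
p,d=imaging.capture('wrist');cv2.imwrite('pics/w6.png',p[:,:,::-1])
E
```

```text
time_s: 7.42
eef_pos: [510.9, -22.1, 76.3]
ee_rot: [-0.0, 0.457, 0.89, 0.0]
force: [-0.5, -0.7, -0.2]
grip_width: 0.523
t 7.42 pos [510.9 -22.1  76.3] phi 2.193 tool d [1.3 0.4 0.3] F [-0.5 -0.7 -0.2] g 0.523
tilt z [-0.  0. -1.]
```

View pics/w6.png

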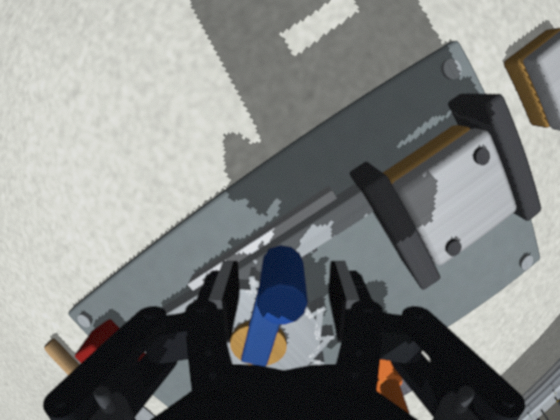

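The crank knob top at (283,300) is centred between the fingers, so I'll close on it.

```bash
python3 -m creep '[{"grip":30,"linear":[1,0,0],"rot":[0,0,0]},{"grip":26,"linear":[0,0,0],"rot":[0,0,0]},{"grip":23,"linear":[0,0,0],"rot":[0,0,0]},{"grip":18,"linear":[0,0,0],"rot":[0,0,0]},{"grip":18,"linear":[0,0,0],"rot":[0,0,0]},{"grip":18,"linear":[0,0,0],"rot":[0,0,0]},{"grip":18,"linear":[0,0,0],"rot":[0,0,0]}]' 25
cat >> h.py <<'E'
def wh():
    s=sensors.sense();W=np.array([533.6,-82.3]);d=s['eef_pos'][:2]-W;a=np.arctan2(d[1],d[0])%(2*np.pi)
    t=np.array([-np.sin(a),np.cos(a)])
    print('t',round(s['time_s'],2),'pos',s['eef_pos'].round(1),'r',np.hypot(*d).round(1),'wheel',round(a-1.954,3),'Ftan',(s['force'][:2]@t).round(2),'Frad',(s['force'][:2]@d/np.hypot(*d)).round(2),'Fz',s['force'][2].round(1),'tz',s['wrist_torque'][2].round(2),'g',round(s['grip_width'],3))
    return a
def arc(to,n,phi):
    # rows along arc to wheel angle 'to' with tool x=phi fixed
    s=sensors.sense();W=np.array([533.6,-82.3]);d=s['eef_pos'][:2]-W;a0=np.arctan2(d[1],d[0])%(2*np.pi)
    A=np.linspace(a0,to+1.954,n+1);P=W+65*np.c_[np.cos(A),np.sin(A)];P[0]=s['eef_pos'][:2]
    D=np.diff(P,axis=0);M=np.array([[np.cos(phi),np.sin(phi)],[np.sin(phi),-np.cos(phi)]])
    print((D@M.T).round(1).tolist())
E
python3 -c "
from h import *
wh();arc(0.55,12,2.193)"
```

```text
time_s: 8.05
eef_pos: [509.7, -21.5, 77.0]
ee_rot: [-0.0, 0.457, 0.89, -0.0]
force: [-4.2, -3.4, 6.4]
grip_width: 0.252
t 8.05 pos [509.7 -21.5  77. ] r 65.3 wheel -0.009 Ftan 5.16 Frad -1.67 Fz 6.4 tz -0.01 g 0.252
[[0.4, -3.0], [0.5, -3.0], [0.4, -3.0], [0.3, -3.0], [0.1, -3.0], [-0.0, -3.0], [-0.2, -3.0], [-0.3, -3.0], [-0.4, -3.0], [-0.6, -3.0], [-0.7, -2.9], [-0.9, -2.9]]
```

```bash
python3 -m creep '[{"grip":18,"linear":[0.6,-3,0],"rot":[0,0,0]},{"grip":18,"linear":[0.5,-3,0],"rot":[0,0,0]},{"grip":18,"linear":[0.4,-3,0],"rot":[0,0,0]},{"grip":18,"linear":[0.3,-3,0],"rot":[0,0,0]},{"grip":18,"linear":[0.1,-3,0],"rot":[0,0,0]},{"grip":18,"linear":[0,-3,0],"rot":[0,0,0]}]'
python3 -c "
from h import *
wh()"
python3 -m creep '[{"grip":18,"linear":[-0.2,-3,0],"rot":[0,0,0]},{"grip":18,"linear":[-0.3,-3,0],"rot":[0,0,0]},{"grip":18,"linear":[-0.4,-3,0],"rot":[0,0,0]},{"grip":18,"linear":[-0.6,-3,0],"rot":[0,0,0]},{"grip":18,"linear":[-0.7,-2.9,0],"rot":[0,0,0]},{"grip":18,"linear":[0,0,0],"rot":[0,0,0]},{"grip":18,"linear":[0,0,0],"rot":[0,0,0]}]'
python3 - <<'E'
from h import *
wh();arc(0.75,6,2.193)
p,d=imaging.capture('wrist');cv2.imwrite('pics/w7.png',p[:,:,::-1])
p,d=imaging.capture('top');cv2.imwrite('pics/t7.png',cv2.resize(p[150:260,235:375,::-1],None,fx=5.5,fy=5.4,interpolation=cv2.INTER_CUBIC))
E
```

```text
time_s: 8.55
eef_pos: [494.6, -30.1, 77.0]
ee_rot: [0.001, 0.457, 0.89, 0.0]
force: [1.9, 3.4, 6.2]
grip_width: 0.248
t 8.55 pos [494.6 -30.1  77. ] r 65.2 wheel 0.258 Ftan -3.52 Frad 1.6 Fz 6.2 tz 0.01 g 0.248
time_s: 9.13
eef_pos: [483.5, -40.8, 76.9]
ee_rot: [0.0, 0.457, 0.89, 0.0]
force: [-1.4, 1.3, 8.3]
grip_width: 0.252
t 9.13 pos [483.5 -40.8  76.9] r 65.1 wheel 0.496 Ftan -0.12 Frad 1.86 Fz 8.3 tz 0.02 g 0.252
[[-0.8, -2.6], [-0.9, -2.6], [-1.0, -2.6], [-1.1, -2.5], [-1.2, -2.5], [-1.3, -2.4]]
```

View pics/w7.png

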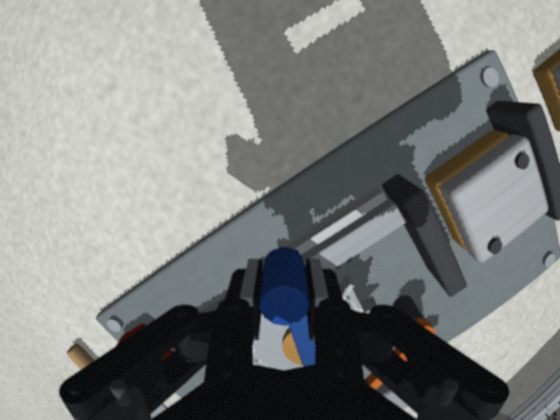

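View pics/t7.png

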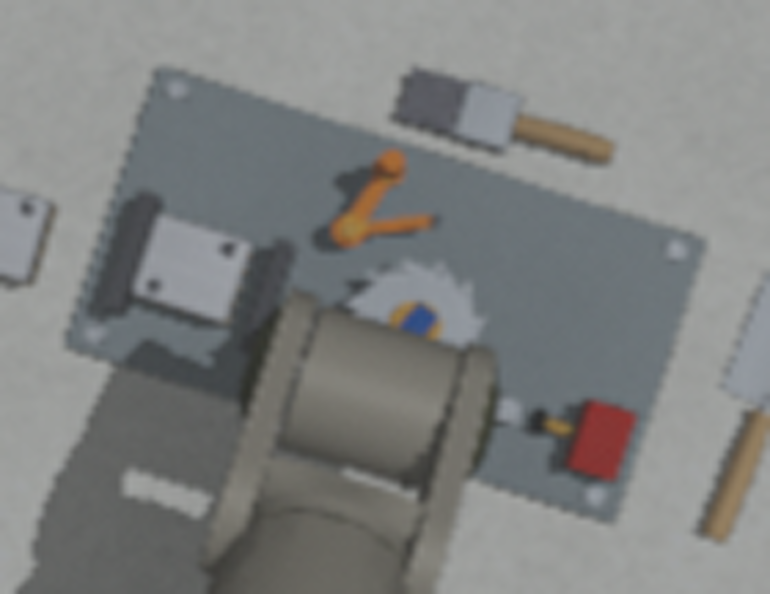

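The wheel is at about 0.5 rad, the flask has not moved, and the pawl is clear. The bar tail at (522,412) is some 7–8 mm short of the bumper at (535,418). I'll approach in small steps and watch the force.

```bash
python3 -m creep '[{"grip":18,"linear":[-0.8,-2.4,0],"rot":[0,0,0]},{"grip":18,"linear":[-0.9,-2.4,0],"rot":[0,0,0]},{"grip":18,"linear":[-1.0,-2.4,0],"rot":[0,0,0]},{"grip":18,"linear":[-1.1,-2.3,0],"rot":[0,0,0]}]'>/dev/null
python3 -c "
from h import *
wh()"
python3 -m creep '[{"grip":18,"linear":[-0.6,-1.2,0],"rot":[0,0,0]},{"grip":18,"linear":[-0.6,-1.2,0],"rot":[0,0,0]}]'>/dev/null
python3 -c "
from h import *
wh()"
python3 -m creep '[{"grip":18,"linear":[-0.6,-1.1,0],"rot":[0,0,0]},{"grip":18,"linear":[-0.6,-1.1,0],"rot":[0,0,0]}]'>/dev/null
python3 -c "
from h import *
wh()
arc(0.78,4,2.193)"
```

```text
t 9.57 pos [477.8 -48.9  76.9] r 65.0 wheel 0.648 Ftan -4.25 Frad 3.21 Fz 8.9 tz 0.01 g 0.248
t 9.73 pos [476.5 -51.3  76.9] r 65.0 wheel 0.691 Ftan -3.77 Frad 3.47 Fz 9.0 tz -0.02 g 0.246
t 9.9 pos [475.4 -53.5  76.9] r 65.0 wheel 0.729 Ftan -3.32 Frad 2.52 Fz 10.5 tz -0.01 g 0.249
[[-0.4, -0.8], [-0.4, -0.7], [-0.4, -0.7], [-0.4, -0.7]]
```

```bash
for i in 1; do :; done
python3 -m creep '[{"grip":18,"linear":[-0.6,-1.1,0],"rot":[0,0,0]}]'>/dev/null; python3 -c "
from h import *
wh()"
python3 -m creep '[{"grip":18,"linear":[-0.6,-1.1,0],"rot":[0,0,0]}]'>/dev/null; python3 -c "
from h import *
wh()"
python3 -m creep '[{"grip":18,"linear":[-0.7,-1.1,0],"rot":[0,0,0]}]'>/dev/null; python3 -c "
from h import *
wh()"
python3 -c "
from h import *
p,d=imaging.capture('top');cv2.imwrite('pics/t8.png',cv2.resize(p[215:245,310:350,::-1],None,fx=15,fy=15,interpolation=cv2.INTER_CUBIC))"
```

```text
t 9.98 pos [474.8 -54.6  76.9] r 65.0 wheel 0.748 Ftan -3.54 Frad 2.68 Fz 9.5 tz -0.03 g 0.25
t 10.07 pos [474.3 -55.8  76.9] r 64.9 wheel 0.768 Ftan -4.22 Frad 2.11 Fz 8.9 tz 0.0 g 0.248
t 10.15 pos [473.8 -57.   76.9] r 64.9 wheel 0.787 Ftan -2.47 Frad 2.57 Fz 9.6 tz 0.0 g 0.248
```

View pics/t8.png

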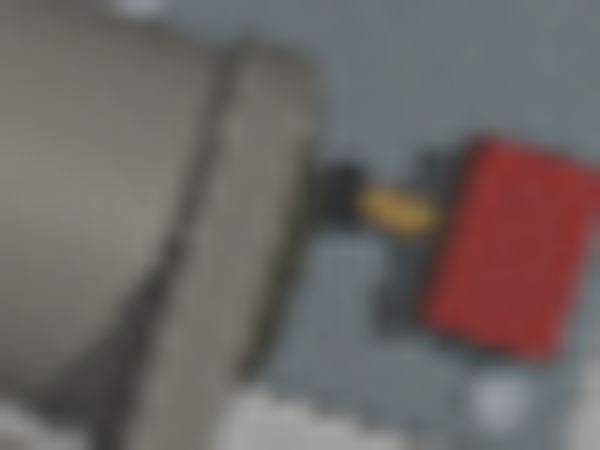

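The arm hides the contact in the top view: the bumper is visible at (340,195) but the tail is not. I'll keep stepping on force and check the side view.

```bash
python3 -m creep '[{"grip":18,"linear":[-0.7,-1.0,0],"rot":[0,0,0]}]'>/dev/null; python3 -c "
from h import *
wh()"
python3 -m creep '[{"grip":18,"linear":[-0.7,-1.0,0],"rot":[0,0,0]}]'>/dev/null; python3 -c "
from h import *
wh()"
python3 -c "
from h import *
p,d=imaging.capture('side');cv2.imwrite('pics/s8.png',cv2.resize(p[170:215,280:350,::-1],None,fx=11,fy=11,interpolation=cv2.INTER_CUBIC))"
```

```text
t 10.28 pos [473.3 -58.1  76.9] r 64.9 wheel 0.806 Ftan -3.1 Frad 2.91 Fz 9.8 tz 0.01 g 0.248
t 10.37 pos [472.9 -59.3  76.9] r 64.9 wheel 0.825 Ftan -3.64 Frad 4.46 Fz 10.1 tz -0.03 g 0.248
```

View pics/s8.png

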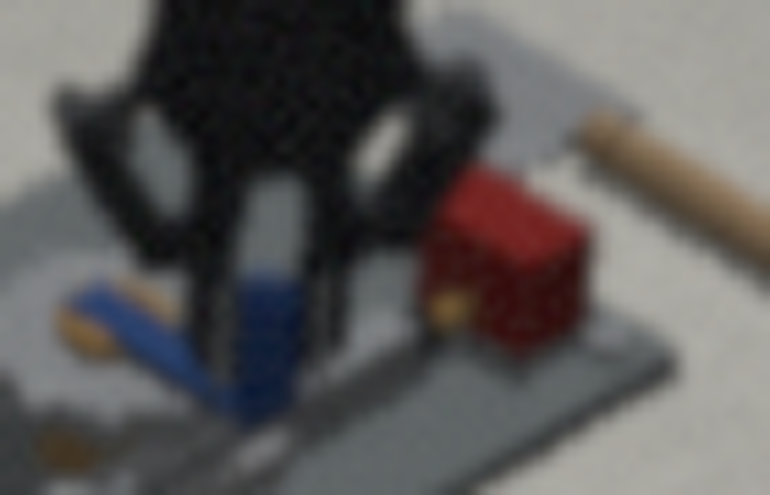

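The side view shows the bar tail at (415,330) close to the bumper at (437,335). I'll continue.

```bash
python3 -m creep '[{"grip":18,"linear":[-0.7,-1.0,0],"rot":[0,0,0]}]'>/dev/null; python3 -c "
from h import *
wh()"
python3 -m creep '[{"grip":18,"linear":[-0.7,-1.0,0],"rot":[0,0,0]}]'>/dev/null; python3 -c "
from h import *
wh()"
```

```text
t 10.5 pos [472.5 -60.4  76.9] r 64.9 wheel 0.843 Ftan -3.56 Frad 4.17 Fz 9.4 tz 0.05 g 0.245
t 10.58 pos [472.1 -61.6  76.9] r 64.9 wheel 0.863 Ftan -3.56 Frad 2.9 Fz 10.0 tz -0.03 g 0.25
```

```bash
python3 -m creep '[{"grip":18,"linear":[-0.7,-1.0,0],"rot":[0,0,0]}]'>/dev/null; python3 -c "
from h import *
wh()"
python3 -m creep '[{"grip":18,"linear":[-0.7,-1.0,0],"rot":[0,0,0]}]'>/dev/null; python3 -c "
from h import *
wh()"
```

```text
t 10.67 pos [471.7 -62.8  76.9] r 64.9 wheel 0.882 Ftan -3.35 Frad 3.23 Fz 9.9 tz -0.04 g 0.25
t 10.75 pos [471.3 -64.   76.9] r 64.9 wheel 0.901 Ftan -3.2 Frad 1.62 Fz 10.0 tz 0.04 g 0.247
```

```bash
python3 -m creep '[{"grip":18,"linear":[-0.7,-0.9,0],"rot":[0,0,0]}]'>/dev/null; python3 -c "
from h import *
wh()"
python3 -m creep '[{"grip":18,"linear":[-0.8,-0.9,0],"rot":[0,0,0]}]'>/dev/null; python3 -c "
from h import *
wh()
p,d=imaging.capture('side');cv2.imwrite('pics/s9.png',cv2.resize(p[170:215,280:350,::-1],None,fx=11,fy=11,interpolation=cv2.INTER_CUBIC))"
```

```text
t 10.83 pos [471.1 -65.1  76.9] r 64.9 wheel 0.919 Ftan -3.32 Frad 2.68 Fz 9.6 tz -0.03 g 0.248
t 10.92 pos [470.7 -66.2  76.9] r 64.9 wheel 0.937 Ftan -3.16 Frad 2.77 Fz 10.6 tz -0.04 g 0.246
```

View pics/s9.png

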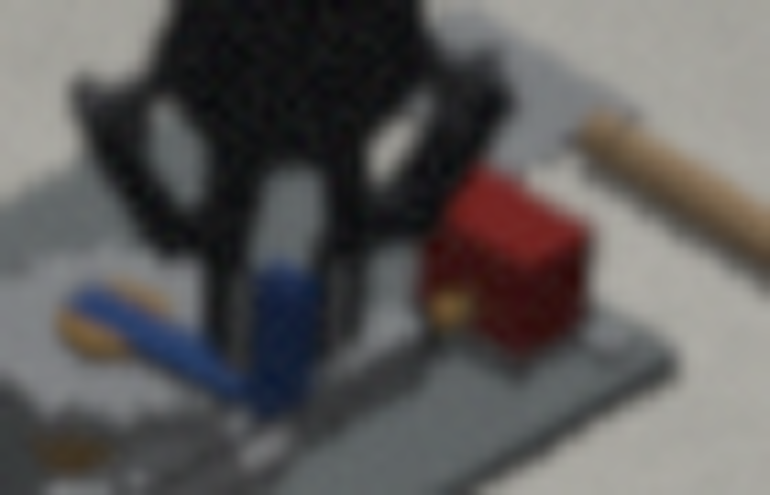

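The tail now appears to meet the bumper at about (430,335), but no rise in force shows yet. I'll go on with single steps.

```bash
python3 -m creep '[{"grip":18,"linear":[-0.8,-0.9,0],"rot":[0,0,0]}]'>/dev/null; python3 -c "
from h import *
wh()"
```

```text
t 11.05 pos [470.5 -67.3  76.9] r 64.9 wheel 0.954 Ftan -3.16 Frad 2.32 Fz 9.6 tz 0.03 g 0.25
```

```bash
python3 -m creep '[{"grip":18,"linear":[-0.8,-0.9,0],"rot":[0,0,0]}]'>/dev/null; python3 -c "
from h import *
wh()"
```

```text
t 11.13 pos [470.2 -68.4  76.9] r 64.9 wheel 0.972 Ftan -4.73 Frad 1.5 Fz 9.9 tz -0.01 g 0.247
```

```bash
python3 -m creep '[{"grip":18,"linear":[-0.8,-0.8,0],"rot":[0,0,0]}]'>/dev/null; python3 -c "
from h import *
wh()"
```

```text
t 11.22 pos [470.  -69.4  76.9] r 64.9 wheel 0.988 Ftan -5.86 Frad 2.63 Fz 9.2 tz 0.03 g 0.248
```

```bash
python3 -m creep '[{"grip":18,"linear":[-0.8,-0.8,0],"rot":[0,0,0]}]'>/dev/null; python3 -c "
from h import *
wh()"
```

```text
t 11.3 pos [469.8 -70.4  76.9] r 64.9 wheel 1.003 Ftan -6.98 Frad 3.46 Fz 10.1 tz 0.02 g 0.25
```

The force on the knob has risen by 3.6 N, which means roughly 9 N on the bumper. I'll hold briefly, then release and lift.

```bash
python3 -m creep '[{"grip":18,"linear":[0,0,0],"rot":[0,0,0]},{"grip":18,"linear":[0,0,0],"rot":[0,0,0]},{"grip":18,"linear":[0,0,0],"rot":[0,0,0]},{"grip":18,"linear":[0,0,0],"rot":[0,0,0]}]'>/dev/null; python3 -c "
from h import *
wh()"
python3 -m creep '[{"grip":24,"linear":[0,0,0],"rot":[0,0,0]},{"grip":30,"linear":[0,0,0],"rot":[0,0,0]},{"grip":45,"linear":[0,0,0],"rot":[0,0,0]},{"grip":45,"linear":[0,0,0],"rot":[0,0,0]},{"grip":45,"linear":[0,0,-15],"rot":[0,0,0]},{"grip":45,"linear":[0,0,-25],"rot":[0,0,0]},{"grip":45,"linear":[0,0,-30],"rot":[0,0,0]},{"grip":45,"linear":[0,0,0],"rot":[0,0,0]}]'
python3 -c "
from h import *
c=imaging.camera_params('wrist');p,d=imaging.capture('wrist');cv2.imwrite('pics/w10.png',p[:,:,::-1])
print(proj('wrist',(469.8,-70.4,106),c),proj('wrist',(643,-68,104),c))
go([642.5,-68.5,150])"
```

```text
t 11.63 pos [469.8 -70.5  76.9] r 64.9 wheel 1.005 Ftan -5.59 Frad 2.37 Fz 10.5 tz -0.0 g 0.244
time_s: 12.3
eef_pos: [472.1, -71.9, 150.8]
ee_rot: [0.004, 0.457, 0.89, 0.0]
force: [0.5, -0.1, 1.4]
grip_width: 0.533
[282.73903068 235.28561449] [450.04994938 337.56596441]
t 12.35 pos [471.2 -71.6 148.4] phi 2.193 tool d [-97.3 141.   -0.8] F [-0.2 -0.6  1. ] g 0.524
tilt z [ 0.005 -0.002 -1.   ]
```

View pics/w10.png

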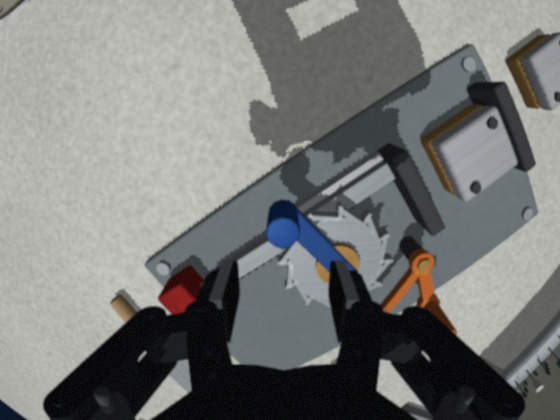

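```bash
python3 -m creep '[{"grip":45,"linear":[-10,14,0],"rot":[0,0,0]},{"grip":45,"linear":[-19,28,0],"rot":[0,0,0]},{"grip":45,"linear":[-19,28,0],"rot":[0,0,0]},{"grip":45,"linear":[-19,28,0],"rot":[0,0,0]},{"grip":45,"linear":[-19,28,0],"rot":[0,0,0]},{"grip":45,"linear":[-11,15,0],"rot":[0,0,0]},{"grip":45,"linear":[0,0,0],"rot":[0,0,0]},{"grip":45,"linear":[0,0,0],"rot":[0,0,0]},{"grip":45,"linear":[0,0,0],"rot":[0,0,0]}]'
python3 - <<'E'
from h import *
go([643,-68.3,74])
c=imaging.camera_params('wrist');p,d=imaging.capture('wrist');cv2.imwrite('pics/w11.png',p[:,:,::-1])
q,_=imaging.capture('top');cv2.imwrite('pics/t11.png',cv2.resize(q[150:260,235:375,::-1],None,fx=5.5,fy=5.4,interpolation=cv2.INTER_CUBIC))
print(proj('wrist',(469.8,-70.4,106),c),proj('wrist',(643,-68,104),c),proj('top',(469.8,-70.4,106)))
for a in (0.9,0.95,1.0,1.05): 
  x=533.6+65*np.cos(1.954+a);y=-82.3+65*np.sin(1.954+a); u,v=proj('top',(x,y,106)); print(a,(u-235)*5.5,(v-150)*5.4, proj('wrist',(x,y,106),c))
E
```

```text
time_s: 13.1
eef_pos: [640.2, -67.7, 145.3]
ee_rot: [-0.001, 0.457, 0.89, -0.0]
force: [-0.0, 0.1, 0.3]
grip_width: 0.528
t 13.1 pos [640.2 -67.7 145.3] phi 2.193 tool d [-2.2  2.  71.3] F [-0.   0.1  0.3] g 0.528
tilt z [-0.002  0.    -1.   ]
[66.33505933 98.25532997] [288.02232498 244.62699486] [307.88761646 227.91967938]
0.9 390.7232998338671 418.7378790329907 [71.85510004 90.38458588]
0.95 395.60497366270477 419.92117527129477 [69.04108585 94.0793711 ]
1.0 400.54060693493375 420.8636949571521 [66.41255565 97.91216078]
1.05 405.51780355597003 421.56303313455584 [ 63.97317183 101.87208553]
```

View pics/w11.png

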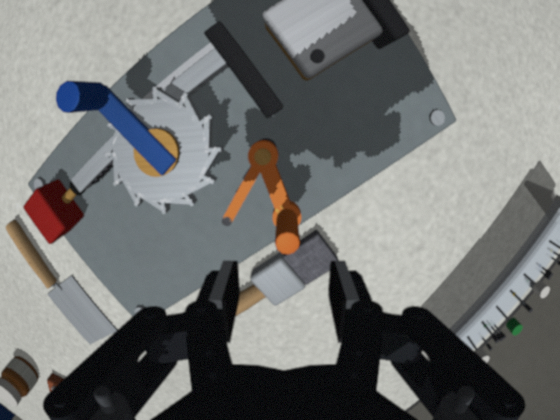

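View pics/t11.png

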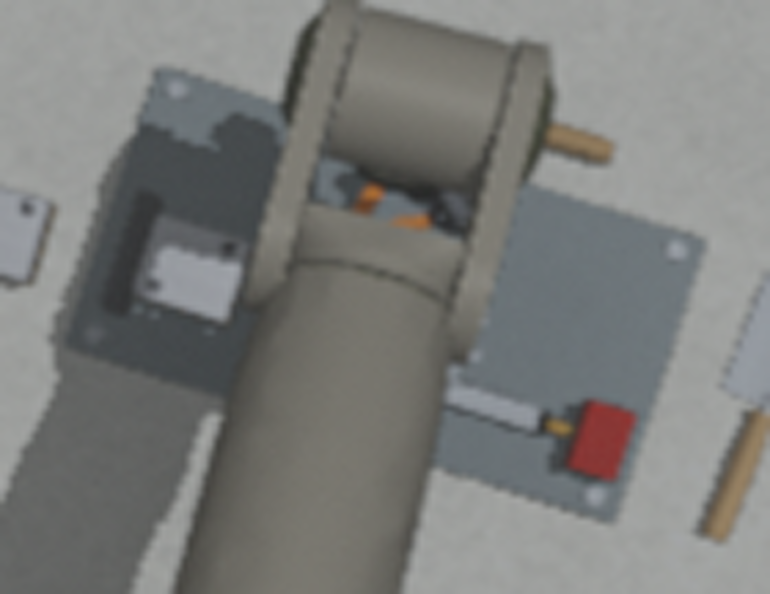

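The wrist view shows the pawl still out, its knob at (287,240). The crank knob at (67,96) corresponds to a wheel angle of about 0.98 rad. The top view shows the bar tail at (542,420) against the bumper, and the flask has not moved. Next I'll grip the pawl knob again.

```bash
python3 -m creep '[{"grip":45,"linear":[-2.2,2,10],"rot":[0,0,0]},{"grip":45,"linear":[0,0,20],"rot":[0,0,0]},{"grip":45,"linear":[0,0,20],"rot":[0,0,0]},{"grip":45,"linear":[0,0,12],"rot":[0,0,0]},{"grip":45,"linear":[0,0,7],"rot":[0,0,0]},{"grip":45,"linear":[0,0,0],"rot":[0,0,0]},{"grip":24,"linear":[0,0,0],"rot":[0,0,0]},{"grip":20,"linear":[0,0,0],"rot":[0,0,0]},{"grip":17,"linear":[0,0,0],"rot":[0,0,0]},{"grip":12,"linear":[0,0,0],"rot":[0,0,0]},{"grip":12,"linear":[0,0,0],"rot":[0,0,0]},{"grip":12,"linear":[0,0,0],"rot":[0,0,0]}]' 20
cat >> h.py <<'E'
def pw(to=None,n=1):
    s=sensors.sense();W=np.array([601.5,-40.5]);d=s['eef_pos'][:2]-W;a=np.arctan2(d[1],d[0]);t=np.array([-np.sin(a),np.cos(a)])
    print('t',round(s['time_s'],2),'pos',s['eef_pos'].round(1),'r',np.hypot(*d).round(1),'pawl',round(a+1.086,3),'Ftan',(s['force'][:2]@t).round(2),'F',s['force'].round(1),'g',round(s['grip_width'],3))
    if to is not None:
        A=np.linspace(a,to-1.086,n+1);P=W+np.hypot(*d)*np.c_[np.cos(A),np.sin(A)];phi=2.193
        M=np.array([[np.cos(phi),np.sin(phi)],[np.sin(phi),-np.cos(phi)]]);print((np.diff(P,axis=0)@M.T).round(1).tolist())
E
python3 -c "
from h import *
pw(0.18,7)"
```

```text
time_s: 14.2
eef_pos: [644.4, -68.6, 78.4]
ee_rot: [0.001, 0.457, 0.89, -0.0]
force: [-2.5, -1.2, 6.9]
grip_width: 0.179
t 14.2 pos [644.4 -68.6  78.4] r 51.3 pawl 0.506 Ftan -2.36 F [-2.5 -1.2  6.9] g 0.179
[[-0.8, -2.2], [-0.7, -2.3], [-0.6, -2.3], [-0.5, -2.3], [-0.4, -2.4], [-0.3, -2.4], [-0.2, -2.4]]
```

```bash
python3 -m creep '[{"grip":12,"linear":[-0.8,-2.2,0],"rot":[0,0,0]},{"grip":12,"linear":[-0.7,-2.3,0],"rot":[0,0,0]},{"grip":12,"linear":[-0.6,-2.3,0],"rot":[0,0,0]},{"grip":12,"linear":[-0.5,-2.3,0],"rot":[0,0,0]},{"grip":12,"linear":[-0.4,-2.4,0],"rot":[0,0,0]},{"grip":12,"linear":[-0.3,-2.4,0],"rot":[0,0,0]},{"grip":12,"linear":[-0.2,-2.4,0],"rot":[0,0,0]}]' >/dev/null
python3 -c "
from h import *
pw(0.04,7)
p,d=imaging.capture('wrist');cv2.imwrite('pics/w12.png',p[:,:,::-1])"
```

```text
t 14.78 pos [635.4 -81.5  78.7] r 53.2 pawl 0.207 Ftan 6.93 F [11.3 -2.7 -1.5] g 0.175
[[-0.1, -1.3], [-0.0, -1.3], [-0.0, -1.3], [0.0, -1.3], [0.0, -1.3], [0.1, -1.3], [0.1, -1.3]]
```

View pics/w12.png

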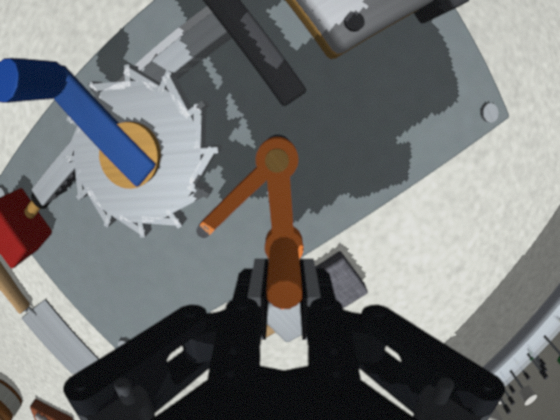

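```bash
python3 -m creep '[{"grip":12,"linear":[0,0,0],"rot":[0,0,0]},{"grip":12,"linear":[0,0,0],"rot":[0,0,0]},{"grip":12,"linear":[0,0,0],"rot":[0,0,0]}]' >/dev/null
python3 -c "
from h import *
pw(0.04,7)"
```

```text
t 15.08 pos [635.2 -81.8  78.6] r 53.3 pawl 0.199 Ftan 4.52 F [ 8.9 -3.8  0.8] g 0.178
[[-0.1, -1.2], [-0.0, -1.2], [-0.0, -1.2], [0.0, -1.2], [0.0, -1.2], [0.1, -1.2], [0.1, -1.2]]
```

A sideways strain of about 8 N along the pads has built up because of a small arc mismatch. The tip at (207,228) is still off the teeth. I'll re-grip to relieve the strain.

```bash
python3 -m creep '[{"grip":30,"linear":[0,0,0],"rot":[0,0,0]},{"grip":30,"linear":[0,0,0],"rot":[0,0,0]},{"grip":30,"linear":[0,0,0],"rot":[0,0,0]}]' >/dev/null
python3 -c "
from h import *
pw()
c=imaging.camera_params('wrist');p,d=imaging.capture('wrist');cv2.imwrite('pics/w13.png',p[:,:,::-1])
s=sensors.sense()['eef_pos'];print(proj('wrist',(s[0],s[1],104),c))
for r in (48,50,52):
  for a in(.15,.2):print(r,a,proj('wrist',(601.5+r*np.cos(a-1.086),-40.5+r*np.sin(a-1.086),104),c).round())"
```

```text
t 15.33 pos [632.6 -80.5  77. ] r 50.7 pawl 0.176 Ftan 0.65 F [ 0.9 -0.  -0.2] g 0.352
[285.10207085 306.0991739 ]
48 0.15 [282. 301.]
48 0.2 [288. 301.]
50 0.15 [282. 305.]
50 0.2 [288. 305.]
52 0.15 [282. 309.]
52 0.2 [288. 308.]
```

View pics/w13.png

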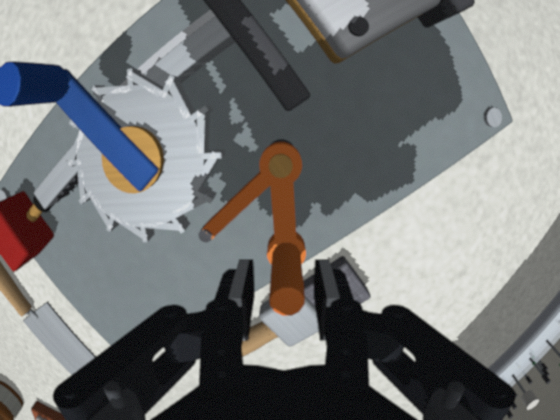

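Now the knob top is at (287,298), nearly centred, and the force is zero. I'll set the fingers to 19 mm without squeezing, so that only the pad pushes and the force reading stays clean.

```bash
python3 -m creep '[{"grip":19,"linear":[0,0.7,0],"rot":[0,0,0]},{"grip":19,"linear":[0,0,0],"rot":[0,0,0]},{"grip":19,"linear":[0,0,0],"rot":[0,0,0]},{"grip":19,"linear":[0,0,0],"rot":[0,0,0]}]' >/dev/null
python3 -c "
from h import *
pw()"
python3 -m creep '[{"grip":19,"linear":[0,-1.2,0],"rot":[0,0,0]},{"grip":19,"linear":[0,-1.2,0],"rot":[0,0,0]}]' >/dev/null
python3 -c "
from h import *
pw()"
python3 -m creep '[{"grip":19,"linear":[0,-1,0],"rot":[0,0,0]}]' >/dev/null
python3 -c "
from h import *
pw()"
python3 -m creep '[{"grip":19,"linear":[0,-1,0],"rot":[0,0,0]}]' >/dev/null
python3 -c "
from h import *
pw()
p,d=imaging.capture('wrist');cv2.imwrite('pics/w14.png',p[:,:,::-1])"
```

```text
t 15.72 pos [633.4 -80.2  77.3] r 51.0 pawl 0.193 Ftan -0.77 F [-0.1 -1.2  0.1] g 0.224
t 15.88 pos [631.8 -81.6  77.4] r 51.1 pawl 0.15 Ftan 2.61 F [ 2.9  0.5 -1. ] g 0.224
t 15.97 pos [631.  -82.3  77.4] r 51.2 pawl 0.13 Ftan 2.26 F [ 3.2 -0.6 -1. ] g 0.222
t 16.05 pos [630.2 -83.   77.4] r 51.3 pawl 0.109 Ftan 2.51 F [ 3.4 -0.5  0.1] g 0.225
```

View pics/w14.png

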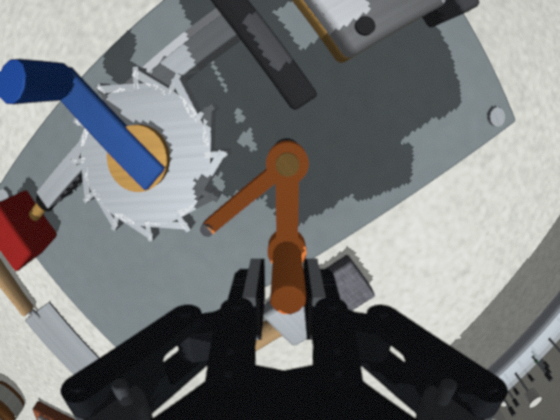

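The pawl is sliding on friction only (2.5 N), and its tip at (208,229) is nearing the teeth. I'll go on in fine steps until the force rises.

```bash
python3 -m creep '[{"grip":19,"linear":[0,-0.8,0],"rot":[0,0,0]}]' >/dev/null
python3 -c "
from h import *
pw()"
python3 -m creep '[{"grip":19,"linear":[0,-0.8,0],"rot":[0,0,0]}]' >/dev/null
python3 -c "
from h import *
pw()"
python3 -m creep '[{"grip":19,"linear":[0,-0.8,0],"rot":[0,0,0]}]' >/dev/null
python3 -c "
from h import *
pw()"
```

```text
t 16.18 pos [629.5 -83.4  77.4] r 51.3 pawl 0.093 Ftan 2.66 F [ 3.9 -1.2 -1.6] g 0.222
t 16.27 pos [628.8 -83.9  77.5] r 51.3 pawl 0.076 Ftan 3.06 F [ 3.7 -0.1  0.2] g 0.222
t 16.35 pos [628.1 -84.4  77.5] r 51.3 pawl 0.06 Ftan 2.66 F [2.9 0.3 0.5] g 0.222
```

```bash
python3 -m creep '[{"grip":19,"linear":[0,-0.7,0],"rot":[0,0,0]}]' >/dev/null
python3 -c "
from h import *
pw()"
python3 -m creep '[{"grip":19,"linear":[0,-0.7,0],"rot":[0,0,0]}]' >/dev/null
python3 -c "
from h import *
pw()
p,d=imaging.capture('wrist');cv2.imwrite('pics/w15.png',cv2.resize(p[100:350,100:380,::-1],None,fx=2,fy=2))"
```

```text
t 16.43 pos [627.5 -84.8  77.5] r 51.3 pawl 0.046 Ftan 1.75 F [ 2.6 -1.   0.3] g 0.223
t 16.52 pos [626.9 -85.1  77.5] r 51.3 pawl 0.032 Ftan 3.2 F [3.6 0.2 0.4] g 0.222
```

View pics/w15.png

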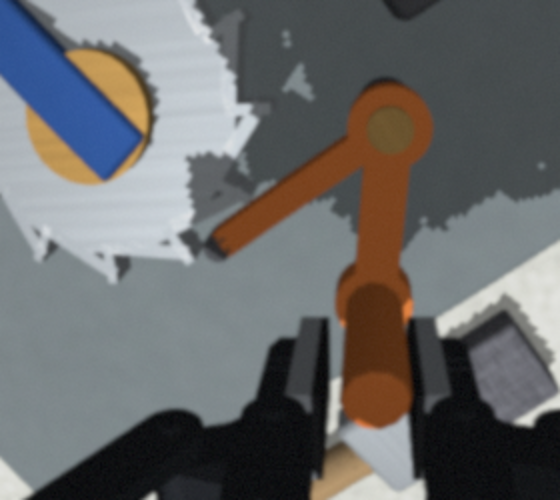

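The tip at (215,245) is beside a tooth crest at (195,255) and about to enter the gap, with no contact force yet.

```bash
python3 -m creep '[{"grip":19,"linear":[0,-0.6,0],"rot":[0,0,0]}]' >/dev/null
python3 -c "
from h import *
pw()"
python3 -m creep '[{"grip":19,"linear":[0,-0.6,0],"rot":[0,0,0]}]' >/dev/null
python3 -c "
from h import *
pw()"
```

```text
t 16.65 pos [626.4 -85.4  77.4] r 51.3 pawl 0.021 Ftan 2.74 F [ 3.3 -0.2  0.6] g 0.223
t 16.73 pos [625.9 -85.8  77.4] r 51.4 pawl 0.009 Ftan 3.15 F [3.3 0.4 0.6] g 0.223
```

```bash
python3 -m creep '[{"grip":19,"linear":[0,-0.6,0],"rot":[0,0,0]}]' >/dev/null
python3 -c "
from h import *
pw()"
python3 -m creep '[{"grip":19,"linear":[0,-0.5,0],"rot":[0,0,0]}]' >/dev/null
python3 -c "
from h import *
pw()"
```

```text
t 16.82 pos [625.4 -86.1  77.4] r 51.5 pawl -0.003 Ftan 2.24 F [ 2.7 -0.4  1. ] g 0.221
t 16.9 pos [624.9 -86.4  77.4] r 51.5 pawl -0.013 Ftan 2.8 F [3.  0.2 1. ] g 0.22
```

```bash
python3 -m creep '[{"grip":19,"linear":[0,-0.5,0],"rot":[0,0,0]}]' >/dev/null
python3 -c "
from h import *
pw()"
python3 -m creep '[{"grip":19,"linear":[0,-0.5,0],"rot":[0,0,0]}]' >/dev/null
python3 -c "
from h import *
pw()
p,d=imaging.capture('wrist');cv2.imwrite('pics/w16.png',cv2.resize(p[100:350,100:380,::-1],None,fx=2,fy=2))"
```

```text
t 16.98 pos [624.5 -86.7  77.4] r 51.6 pawl -0.023 Ftan 3.09 F [3.1 0.8 1.4] g 0.223
t 17.07 pos [624.2 -86.9  77.4] r 51.7 pawl -0.029 Ftan 5.13 F [ 5.1  1.3 -0.1] g 0.224
```

View pics/w16.png

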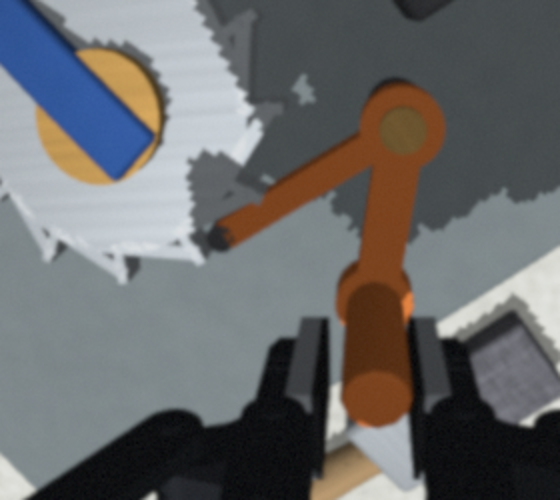

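The force rose to 5.1 N, about 2.5 N above friction, with the tip at (218,238) seated in the gap. The pawl now rests on the wheel, so I'll release and withdraw.

```bash
python3 -m creep '[{"grip":19,"linear":[0,0.5,0],"rot":[0,0,0]},{"grip":45,"linear":[0,0.5,0],"rot":[0,0,0]},{"grip":45,"linear":[0,0,0],"rot":[0,0,0]},{"grip":45,"linear":[0,0,0],"rot":[0,0,0]},{"grip":45,"linear":[0,0,-15],"rot":[0,0,0]},{"grip":45,"linear":[0,0,-25],"rot":[0,0,0]},{"grip":45,"linear":[0,0,-30],"rot":[0,0,0]},{"grip":45,"linear":[0,0,-30],"rot":[0,0,0]},{"grip":45,"linear":[0,0,0],"rot":[0,0,0]},{"grip":45,"linear":[0,0,0],"rot":[0,0,0]}]'
python3 -c "
from h import *
c=imaging.camera_params('wrist');p,d=imaging.capture('wrist');cv2.imwrite('pics/w17.png',p[:,:,::-1])"
python3 -m creep '[{"grip":45,"linear":[0,35,0],"rot":[0,0,0]},{"grip":45,"linear":[0,35,0],"rot":[0,0,0]},{"grip":45,"linear":[0,35,0],"rot":[0,0,0]},{"grip":45,"linear":[0,35,0],"rot":[0,0,0]},{"grip":45,"linear":[0,35,0],"rot":[0,0,0]},{"grip":45,"linear":[0,35,0],"rot":[0,0,0]},{"grip":45,"linear":[0,0,0],"rot":[0,0,0]},{"grip":45,"linear":[0,0,0],"rot":[0,0,0]}]'
python3 - <<'E'
from h import *
q,_=imaging.capture('top');cv2.imwrite('pics/t17.png',cv2.resize(q[150:260,235:375,::-1],None,fx=5.5,fy=5.4,interpolation=cv2.INTER_CUBIC))
for a in (0.9,0.95,1.0): 
  x=533.6+65*np.cos(1.954+a);y=-82.3+65*np.sin(1.954+a); u,v=proj('top',(x,y,106)); print(a,(u-235)*5.5,(v-150)*5.4)
E
```

```text
time_s: 17.95
eef_pos: [625.3, -86.5, 178.8]
ee_rot: [0.001, 0.457, 0.89, 0.0]
force: [0.6, -0.8, -1.2]
grip_width: 0.528
time_s: 18.67
eef_pos: [787.6, 29.6, 173.4]
ee_rot: [-0.002, 0.456, 0.89, -0.001]
force: [0.0, -0.7, 0.2]
grip_width: 0.524
0.9 390.7232998338671 418.7378790329907
0.95 395.60497366270477 419.92117527129477
1.0 400.54060693493375 420.8636949571521
```

View pics/w17.png

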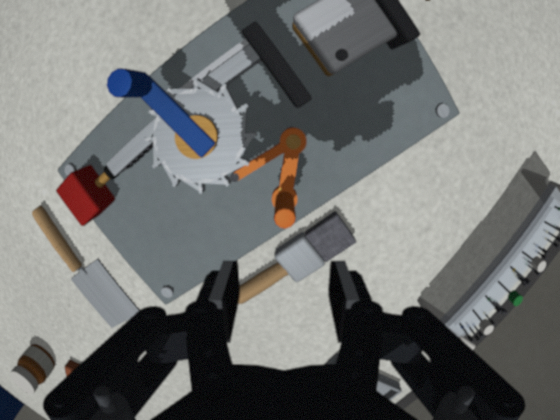

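View pics/t17.png

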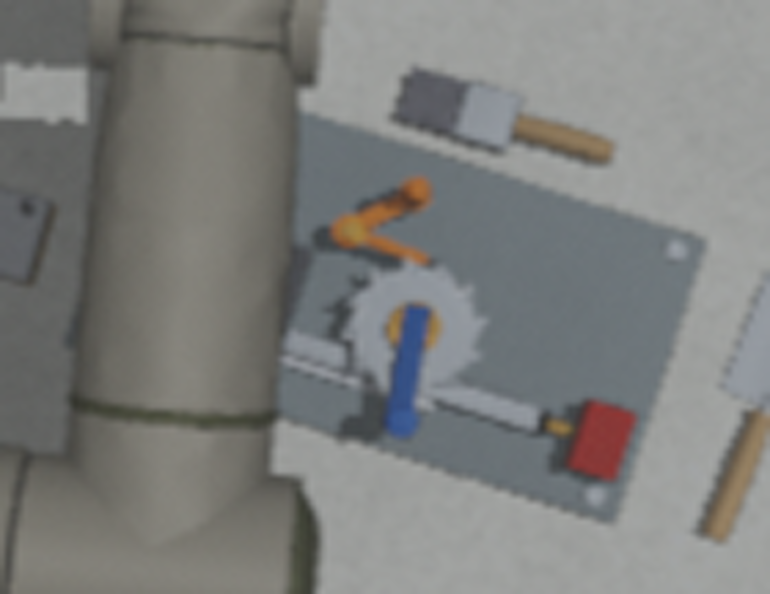

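Run:
```python
from h import *
a=cv2.imread('pics/top0.png')[:,:,::-1]; b,_=imaging.capture('top')
def knob(p):
    h=cv2.cvtColor(np.ascontiguousarray(cv2.resize(p[190:245,280:330],None,fx=8,fy=8,interpolation=cv2.INTER_CUBIC)),cv2.COLOR_RGB2HSV)
    m=cv2.inRange(h,(100,110,40),(125,255,255)); c=max(cv2.findContours(m,0,2)[0],key=cv2.contourArea)[:,0].astype(float)
    u=280+(c[:,0]+.5)/8-.5; v=190+(c[:,1]+.5)/8-.5
    W=np.array([ray('top',x,y,65)[:2] for x,y in zip(u,v)])-[533.6,-82.3]
    # arm edges: take contour points 15..45 mm out
    r=np.hypot(*W.T); k=(r>12)&(r<48); th=np.arctan2(W[k,1],W[k,0])%(2*np.pi)
    med=np.median(th); d=th-med
    Q=W[k]; # line fit with cv2 through edge points on both sides
    l=cv2.fitLine(Q.astype(np.float32),cv2.DIST_L2,0,.01,.01).ravel(); an=np.arctan2(l[1],l[0])
    mm=cv2.moments(m); return an%np.pi, k.sum()
A,B=knob(a),knob(b);print(A,B,'turn',B[0]-A[0])
```

```text
(np.float32(1.9432198), np.int64(117)) (np.float32(2.9808168), np.int64(73)) turn 1.0375971
```

Three estimates put the wheel at about 0.98–1.04 rad, past first contact at about 0.95. The bar is on the bumper and the pawl is home, so I'll hand in.

```bash
python3 -c "
from rig import ctrl
print(ctrl.finish_job())"
```

```text
the job is handed in; nothing more can be done
None
```

I released the press and handed the job in at about 19 s of the 66 s allowed; the hand-in gives no verdict.

- **Pawl out:** I swung it to about 0.5 rad before touching the crank, and it stayed there while the wheel turned.
- **Winding back:** I wound the crank to about 1.0 rad. The force at the knob began to rise at about 0.95 rad and ended 3.6 N above friction, or roughly 9 N on the bumper. I held there for 0.3 s and let go.
- **Pawl back in:** I pushed it in until the knob force rose from 2.5–3 N to 5.1 N, then released it. The pawl knob is back at its starting pixel in the top view, with the tip between the teeth.

**Last checks:**
- **Bar on bumper:** the top view shows the bar tail against the bumper. Once I let go, the bumper force could only be inferred from the wheel angle.
- **Wheel angle:** my three readings differ slightly: about 0.98 rad from the wrist camera, and 1.0 and 1.04 rad from the top view. All three are past first contact.
- **Flask and bench:** the flask last showed unmoved in the top view just before the final pawl move; the arm hid it in the last one. The spatula and brush look unmoved. I did not re-check the bowl, jar or cast, but the arm worked nowhere near them.

While I swung the pawl back, about 8 N of sideways strain built up in the grip, because my arc didn't quite match the knob's. The tip was still off the teeth, so I opened the fingers, which cleared the strain, and pushed with one pad for the rest.

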